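# Hang the weighing pan on the spring scale and set its tare marker

## Robot

A 6-joint arm with a two-finger parallel gripper is mounted at the origin on a cart in front of the work surface, level with it; the furniture and walls round the work are solid. World frame = base frame: x ahead of the robot, y to its left, z up, the work surface at z = 0. Lengths are in m, angles in rad, forces in N, time in s.
With the tool pointing down it reaches from about 0.35 to 0.975 m from the base axis. Payload 4.9 kg.
Tool frame: the origin (TCP) lies at the very end of the fingers, on their centre line; the grasp point (between the pads) lies 19 mm behind it (ctrl.grip_point_offset is the distance from the TCP to the grasp point, in m); z points along the fingers, y is the line along which they close (so a half turn about z gives the same grasp; the last joint's range is limited). The gripper opens to 85 mm and grips with 20 to 120 N. Pads are 22 mm wide; open, the fingers measure 114 mm over their backs; the gripper's body (76 mm by 85 mm) begins 54 mm behind the grasp point. The pads swing forward as they close: fully open they stand 13 mm farther back than shut.
Start: joints at [-1.463, 0.053, 1.613, -0, 1.476, -0.119], TCP at [0.141, -0.609, 0.231] pointing down, gripper open.
Joint ranges: [-3.01, 3.01], [-1.01, 2.22], [0.06, 2.58], [-1.02, 4.17], [0.09, 2.62], [-3.14, 3.14]. Speed limits (rad/s): [2.57, 2.57, 3.14, 3.14, 3.14, 3.14].

## Interface

Orientations are given as a rotation vector (axis times angle).
In Python, from station import ctrl gives the robot as it stands.
- The arm moves only by the tool send_rows, never from a script. Its argument "rows" is a list of rows, each a list of 3 entries, a list of its own where there are three numbers: the finger opening in cm, from 0 to 8.54, then the shift along the tool's x, y, z in cm, then the turn about the tool's z in degrees. A call has 1 to 10 rows; each row shifts and turns the commanded pose from where the row before left it, along the tool's axes as they then stand; what a row does not reach is not made up. A row lasts 1/8 s, in which the tool goes at most 62.5 mm and 10.7 degrees, less where a joint would pass 70% of its speed; a pose out of reach is approached as far as the arm can. A call with a gripper value outside its range is refused whole. The fingers move at their own pace and stop on an object; "newtons" is the grip in N (left out, the last holds). Time passes only in rows, so rows that do not move let the fingers close. It gives the time, the measured TCP pose, the force, the opening and the grip force at its end, in the units of the state.
- ctrl.get_obs(): the state, without advancing time (a new reading comes with each control period).
- ctrl.get_image(name): name is "side" or "top" or "wrist"; returns a dict with "frame" (480x640x3 uint8, red, green, blue), "range_z" (480x640 float32, m along the optical axis (not along the pixel's ray), 0 where there is no reading), "fx", "fy", "cx", "cy" (pixels), "cam_to_world" (4x4, takes a point from camera to world coordinates). Camera axes: x right, y down, z forward; pixel columns grow to the right and rows downward; lengths in m; the calibration is good to about 2 mm. The wrist camera is an equidistant fisheye: a pixel r from the principal point sees the ray r / f radians off the axis. A picture is of the moment at which its call begins.
- ctrl.finish_job(): hands the job in; it is judged then, once.
The state is a dict: "t": time; "q": joint angles; "dq": joint speeds; "effort": joint torques, N m; "tool_pos": TCP position; "tool_rot": TCP orientation; "contact_force": force on the tool from outside, world axes, zero at the start; "wrist_torque": the same for the moment, N m; "opening": finger opening in m; "grip_force": force on a finger pad.
Only numpy, scipy, OpenCV 4.12 (cv2) and the standard library are available. Lean on these libraries where they do the work, as an engineer would, in place of code of your own. Each camera call takes 0.05 s, during which the arm holds its last target. There are 200 camera calls.

## Task

Get the spring scale ready for weighing into its pan: hang the steel pan by the peak of its wire arch on the scale's hook, in past the spring gate, and let the scale take the weight gently, with no drop, jerk or bounce, then let go and let it come fully to rest. Only then slide the yellow tare marker down until it stands level with the red pointer, and leave the pan hanging still. Do not overload the scale, and leave the things round about where they are.

Things in the scene. Friction and masses are not known exactly. Their poses are not given: they have to be found in the camera images.
- stand: Counter stand with a spring scale, fixed. Grey base plate 195x120x12 mm; steel post 112 mm behind the hook, 354 mm high; an arm from it carries the scale's case by its back (46 mm wide, 26 deep, z 261 to 364 mm) right over the hook; nothing stands higher. The white face is at x = -14 mm. Origin on the worktop under the hook; x points back to the post (face and hook mouth look to -x), z up
- hook: The scale's hook, 7 mm steel wire, on a rod that only slides up and down against a lightly damped spring, 120 N/m: it sinks 8.2 mm per 100 g from the first gram; hard stop at 60 mm. Origin on top of the wire in the bottom of the bend, where a load sits, 207 mm over the worktop unloaded; axes as the stand's. The bend lies in the x-z plane, 22 mm wide inside
- hook_tip (a point): Top of the hook's upturned tip, at x = -17, z = +23 mm from the hook's origin. The rod comes down at x = 0 to z = +49 mm, then passes behind on the +x side, so the mouth over the tip is about 22 mm high
- gate_hinge (a point): Hinge of the hook's brass spring gate, at x = 2, z = 45 mm from the hook's origin. The gate closes the mouth down to the tip. A bar pushed in over the tip toward +x, its underside at about z = 31 mm, swings it inward with 2 to 3 N; push it on to about x = -3 mm, then go down: below z = 12 mm the gate springs shut over it
- pointer_tip (a point): Tip of the red pointer on the scale's face; it moves with the hook (138 mm above the hook's origin)
- marker_knob (a point): Middle of the yellow tare marker's ribbed thumb knob, on its axis, level with the marker's index. The knob, 12 mm thick, sticks out toward -x beside the right edge of the face, x = -12 to -42 mm in the stand's frame, y = -29.5 mm. The marker slides straight up and down (62 mm; its top is level with the unloaded pointer), starts near the top and stays where left; 2 N moves it
- pan: Loose steel pan, 0.15 to 0.58 kg, centre of mass on its axis: a bowl 150 mm across the rim, 92 across the bottom, rim at z = 42 mm, with a rigid 5 mm wire arch over it in its y-z plane (feet at y = +-76 mm, shoulders at y = +-68, z = 74) that rises at about 27 degrees to a peak in the middle. Origin at the centre of the underside, z up; the grip tab is on the -x side
- pan_peak (a point): Underside of the arch's peak, where it sits on the hook, 120 mm above the pan's origin
- pan_grip (a point): Centre of the pan's dark wooden grip tab, at (-105, 0, 65) mm in the pan's frame: an upright plate 12 mm thick (along x), 44 wide along y, 34 tall, clear outside and above the rim, on a steel strip. Grip it from above, across its thickness; the scale's case stays clear of a gripper held upright there
- pepper_mill: Dark wooden pepper mill, 55 mm across, 168 mm high, standing; leave it alone. Origin under its centre
- honey_jar: Jar with a red lid, 56 mm across, 75 mm high, standing; leave it alone. Origin under its centre
- salt_shaker: Glass salt shaker with a grey cap, 44 mm across, 90 mm high, standing; leave it alone. Origin under its centre
- teaspoon: Teaspoon, 134 x 27 x 12 mm, lying; leave it alone. Origin under its centre
Not all that is in view belongs to the job. Of the things that look like the pan, the larger one is meant.

How it is judged:
By the outcome, as a careful person would: the job done as asked, in the order asked, and still so for the second after the job is handed in, with the robot touching nothing.
It also fails if it takes over 69 s, if anything falls off the work surface, if the arm or the gripper's body presses on something with over 40 N, if the wrist force passes 120 N, or if a joint passes its speed limit or range.

## Working session

There is one attempt and no reset: what is moved stays moved. The work goes in short steps, Python scripts to look and compute and a tool call to move; the robot and the scene stay as the last step left them, time stands still between calls to the robot, and variables do not carry over. Pictures are saved under pics/ and viewed, at most 11 in all, crops included, and the job is handed in when it is done.

Besides the shell and the picture viewer there is one more tool, called after ">>>" as a command line: name --argument value ..., lists and objects as JSON in quotes. send_rows: Moves the arm, as the interface text tells. Its arguments: {"type":"object","properties":{"rows":{"type":"array","items":{"type":"array"}},"newtons":{"type":"number"}},"required":["rows"]}

```bash
mkdir -p pics; cat > h.py <<'E'
import numpy as np, cv2, pickle
from station import ctrl
def grab(n):
    im=ctrl.get_image(n); pickle.dump(im,open(f'{n}.pkl','wb')); return im
def load(n): return pickle.load(open(f'{n}.pkl','rb'))
def pt(im,u,v,d=None):
    z=im['range_z'][int(round(v)),int(round(u))] if d is None else d
    return (im['cam_to_world']@np.array([(u-im['cx'])/im['fx']*z,(v-im['cy'])/im['fy']*z,z,1]))[:3]
def proj(im,p):
    c=np.linalg.inv(im['cam_to_world'])@np.append(p,1); return c[0]/c[2]*im['fx']+im['cx'],c[1]/c[2]*im['fy']+im['cy'],c[2]
E
python3 - <<'E'
from h import *
for n in('top','side'):
    im=grab(n); cv2.imwrite(f'pics/{n}0.png',im['frame'][:,:,::-1]); print(n,im['fx'],im['fy'],im['cx'],im['cy'],im['cam_to_world'].round(3).tolist())
o=ctrl.get_obs(); print(o)
E
```

```text
top 467.3471930384639 467.3471930384639 314.72387850449826 238.21926928672661 [[-0.021, -0.99, 0.138, 0.375], [-1.0, 0.022, 0.009, 0.25], [-0.012, -0.137, -0.99, 1.128], [0.0, 0.0, 0.0, 1.0]]
side 561.488483321358 561.488483321358 323.7341532608805 246.8867892006914 [[-0.182, -0.736, 0.652, -0.271], [-0.983, 0.142, -0.115, 0.39], [-0.008, -0.662, -0.75, 1.105], [0.0, 0.0, 0.0, 1.0]]
{'t': 0.1, 'q': array([-1.46301786e+00,  5.32931893e-02,  1.61418516e+00, -1.29821557e-05,
        1.47599210e+00, -1.18997824e-01]), 'dq': array([-8.29786026e-04, -7.91987603e-04, -2.08703083e-03, -1.28738211e-05,
       -7.99759991e-04, -5.60836530e-04]), 'effort': array([-2.44549719e-04, -3.94901884e+01, -3.71362209e+01, -1.00209220e-04,
        3.95140683e-03,  9.91248726e-06]), 'tool_pos': array([ 0.14045947, -0.60842343,  0.2301675 ]), 'tool_rot': array([-3.11955276e+00, -3.55246016e-01,  3.74997519e-06]), 'contact_force': array([ 0.58453553, -0.44639642, -0.32053478]), 'wrist_torque': array([ 0.02701812, -0.04812484,  0.00811397]), 'grip_force': 0.0, 'opening': 0.08565069053910464}
```

View pics/top0.png

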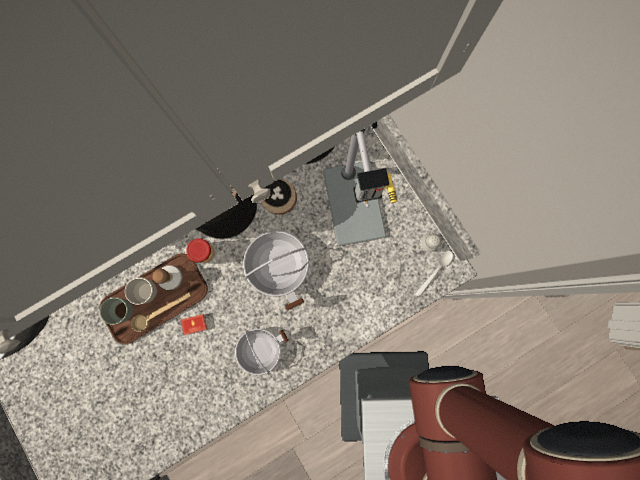

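View pics/side0.png

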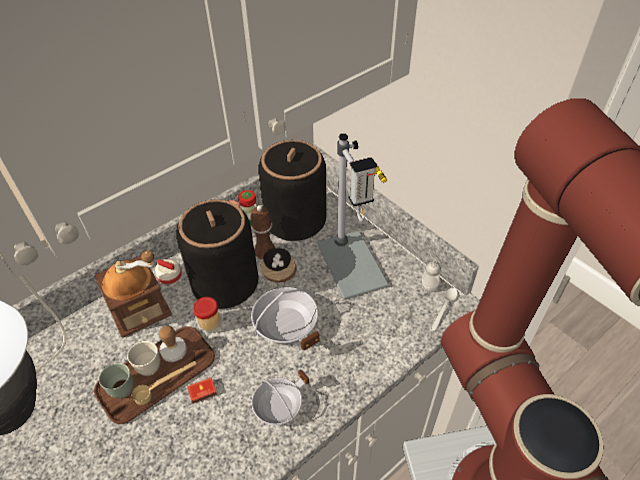

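The top view shows the large pan at about (276,263) with its tab at (294,303), and the scale at (372,185) with the yellow marker at (391,190). The side view shows the scale face at (362,183). I'll enlarge both.

```bash
python3 - <<'E'
from h import *
t=load('top');s=load('side')
a=cv2.resize(t['frame'][120:320,235:405],None,fx=2.35,fy=2.35,interpolation=cv2.INTER_CUBIC) # 400x470
b=cv2.resize(s['frame'][125:265,325:395],None,fx=4.28,fy=4.28,interpolation=cv2.INTER_CUBIC)
print(a.shape,b.shape)
c=np.zeros((600,a.shape[1]+b.shape[1],3),np.uint8);c[:a.shape[0],:a.shape[1]]=a;c[:b.shape[0],a.shape[1]:]=b[:600]
cv2.imwrite('pics/crop1.png',c[:,:,::-1])
# grip tab, points by colour near
for n,im,box in(('top',t,(280,305,294,312)),('side',s,(300,322,328,352))):
    u0,u1,v0,v1=box
    f=im['frame'][v0:v1,u0:u1].astype(int); m=(f[...,0]-f[...,2]>35)&(f[...,0]<160)
    P=np.array([pt(im,u+u0,v+v0) for v,u in zip(*np.nonzero(m))]); print(n,'tab',len(P),np.median(P,0).round(4),P.min(0).round(3),P.max(0).round(3))
    c=im['frame'].astype(int); m=(c[...,0]>150)&(c[...,1]>120)&(c[...,2]<70); m[:,:350]=0;m[:,420:]=0
    P=np.array([pt(im,u,v) for v,u in zip(*np.nonzero(m))]); print('yellow',len(P),P.min(0).round(3),np.median(P,0).round(4),P.max(0).round(3)); v,u=np.nonzero(m); print(u.min(),u.max(),v.min(),v.max())
# rim fit and plate corners from cloud
    H,W=480,640;U,V=np.meshgrid(np.arange(W),np.arange(H));z=im['range_z']
    X=np.stack([(U-im['cx'])/im['fx']*z,(V-im['cy'])/im['fy']*z,z,np.ones_like(z)],-1)@im['cam_to_world'].T; X=X[...,:3]
    np.save(n+'_X.npy',X)
for n,(u,v) in dict(tl=(326,167),bl=(338,244),br=(385,236),).items(): print(n,pt(t,u,v).round(4))
E
```

```text
(470, 400, 3) (599, 300, 3)
top tab 90 [0.374  0.3088 0.081 ] [ 0.363  0.25  -0.002] [0.385 0.329 1.128]
yellow 61 [0.375 0.117 0.345] [0.5723 0.1265 0.3485] [0.593 0.25  1.128]
387 396 173 201
side tab 150 [0.3698 0.3116 0.0797] [-0.271  0.29   0.052] [0.382 0.39  1.105]
yellow 51 [0.541 0.119 0.235] [0.5631 0.1267 0.3484] [0.577 0.157 0.354]
362 385 167 213
tl [ 0.71    0.2285 -0.0012]
bl [0.5146 0.2045 0.0112]
br [0.5318 0.0906 0.0091]
```

View pics/crop1.png

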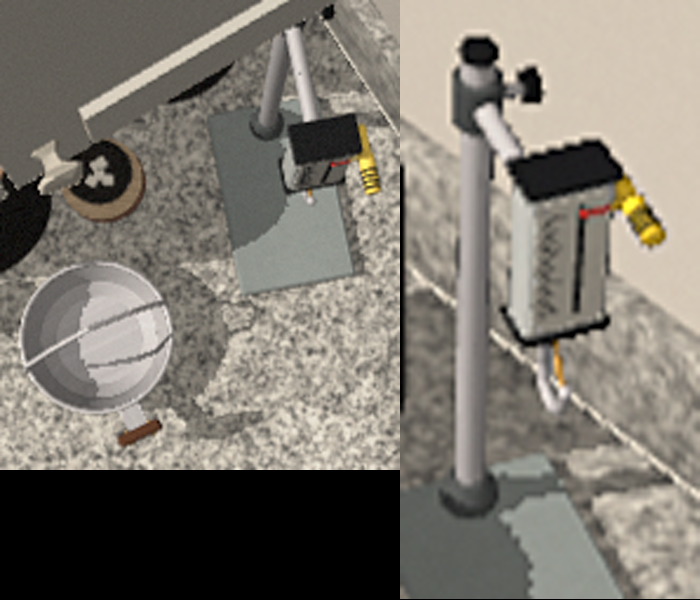

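The crop shows the hook tip at about (309,195) in the top crop, opening away from the post, and the red pointer and yellow knob near the top of the face. Next I fit the plate, rim, arch and case.

```bash
cat > fit.py <<'E'
from h import *
from scipy.optimize import least_squares
X=np.vstack([np.load('top_X.npy')[load('top')['range_z']>0],np.load('side_X.npy')[load('side')['range_z']>0]])
def near(c,r,z0,z1): return X[(np.hypot(X[:,0]-c[0],X[:,1]-c[1])<r)&(X[:,2]>z0)&(X[:,2]<z1)]
for n in('top','side'):
    X=np.load(n+'_X.npy')[load(n)['range_z']>0]
    print(n)
    P=X[(X[:,2]>.006)&(X[:,2]<.018)&(X[:,0]>.49)&(X[:,0]<.74)&(X[:,1]>.05)&(X[:,1]<.25)]
    print(' plate',cv2.minAreaRect((P[:,:2]*1000).astype(np.float32)))
    P=near((.62,.15),.1,.355,.371); print(' casetop',len(P),P.mean(0).round(4),cv2.minAreaRect((P[:,:2]*1000).astype(np.float32)))
    C=np.median(near((.43,.33),.12,.03,.05),0)
    P=near((.45,.33),.11,.038,.048)
    r=least_squares(lambda q:np.hypot(P[:,0]-q[0],P[:,1]-q[1])-.0745,[.45,.33],loss='soft_l1',f_scale=.002); print(' rim',len(P),r.x.round(4),np.median(abs(r.fun)))
    c=r.x
    P=near(c,.05,.09,.14); print(' arch',len(P),P[np.argsort(P[:,2])[-8:]].round(4).tolist(), 'line',cv2.fitLine(P[:,:2].astype(np.float32),cv2.DIST_HUBER,0,.01,.01).ravel() if len(P)>3 else 0)
    P=near(c,.14,.055,.09);P=P[np.hypot(*(P[:,:2]-c).T)>.088]
    print(' tab',len(P),P.mean(0).round(4),P.max(0).round(4),cv2.minAreaRect((P[:,:2]*1000).astype(np.float32)), np.degrees(np.arctan2(*(c-P.mean(0)[:2])[::-1])))
    P=near((.68,.2),.05,.12,.33);print(' post',len(P),np.median(P,0).round(4))
E
python3 fit.py
```

```text
top
 plate ((623.4383544921875, 148.315185546875), (194.73497009277344, 230.9546356201172), 89.96023559570312)
 casetop 517 [0.579  0.1578 0.3631] ((579.2570190429688, 157.6103515625), (30.367279052734375, 50.129417419433594), 10.240856170654297)
 rim 588 [0.4682 0.3521] 0.001904773596939635
 arch 101 [[0.4733, 0.346, 0.1218], [0.4713, 0.3525, 0.122], [0.4712, 0.3546, 0.1231], [0.471, 0.3481, 0.1233], [0.469, 0.3545, 0.1235], [0.4668, 0.3524, 0.1237], [0.4731, 0.348, 0.1241], [0.4667, 0.3544, 0.125]] line [ 0.41621852 -0.9092646   0.46946356  0.3524406 ]
 tab 261 [0.4782 0.3778 0.0751] [0.5976 0.4755 0.0896] ((475.18499755859375, 359.97015380859375), (240.5524444580078, 97.02729034423828), 41.047977447509766) -111.37454210019617
 post 375 [0.6813 0.175  0.266 ]
side
 plate ((615.1631469726562, 150.31451416015625), (197.9768524169922, 248.9853057861328), 89.68766021728516)
 casetop 319 [0.5817 0.159  0.3639] ((630.6142578125, 163.53448486328125), (135.81802368164062, 50.766090393066406), 6.016255855560303)
 rim 513 [0.4681 0.3531] 0.0017478375945330776
 arch 108 [[0.4677, 0.3532, 0.1237], [0.4617, 0.3649, 0.1237], [0.4694, 0.3486, 0.1238], [0.4719, 0.3525, 0.1252], [0.4694, 0.355, 0.1255], [0.4711, 0.3504, 0.1256], [0.4669, 0.3509, 0.1277], [0.4661, 0.353, 0.1293]] line [ 0.39646333 -0.9180505   0.46849215  0.35155398]
 tab 505 [0.4786 0.3865 0.0735] [0.5987 0.4769 0.0896] ((474.5908203125, 361.0998229980469), (242.48031616210938, 99.55453491210938), 40.930877685546875) -107.55179741844837
 post 592 [0.6829 0.1773 0.2466]
```

```bash
python3 - <<'E'
from h import *
t=load('top')
def onz(im,u,v,h):
    o=im['cam_to_world'][:3,3]; d=pt(im,u,v,1.)-o; return o+d*(h-o[2])/d[2]
c={k:onz(t,*p,.012) for k,p in dict(bl=(338.3,244.3),br=(386.3,235.8),tl=(323.8,168.9)).items()}
print({k:v.round(4) for k,v in c.items()}, np.degrees(np.arctan2(*(c['tl']-c['bl'])[[1,0]])),np.degrees(np.arctan2(*(c['bl']-c['br'])[[1,0]]))-90, np.linalg.norm(c['tl']-c['bl']),np.linalg.norm(c['bl']-c['br']))
# case front face points from side cam
X=np.load('side_X.npy'); r=X[145:198,350:374].reshape(-1,3); 
r=r[(r[:,2]>.27)&(r[:,2]<.355)&(r[:,0]<.585)&(r[:,0]>.54)]
n=np.linalg.svd(r-r.mean(0))[2][2]; print('face',len(r),r.mean(0),n,np.degrees(np.arctan2(n[1],n[0])))
a=cv2.fitLine(r[:,:2].astype(np.float32),cv2.DIST_HUBER,0,.001,.001).ravel();print(a,np.degrees(np.arctan2(-a[0],a[1])), r[:,1].min(),r[:,1].max())
for n in('top','side'):
    im=load(n);yw=np.radians(8.8);R=np.array([[np.cos(yw),-np.sin(yw)],[np.sin(yw),np.cos(yw)]]);h=np.array([.579,.158])
    W=lambda x,y,z:np.append(h+R@[x,y],z)
    for k,p in dict(tip=W(-17,0,230)if 0 else W(-.017,0,.230),knob=W(-.042,-.0295,.345),postbase=W(.112,0,.012),plateO=W(-.014,-.023,.364),plateO2=W(-.014,.023,.364)).items(): print(n,k,np.round(proj(im,p),1))
E
```

```text
{'bl': array([0.5138, 0.2039, 0.012 ]), 'br': array([0.5318, 0.0878, 0.012 ]), 'tl': array([0.7014, 0.2343, 0.012 ])} 9.213184331826591 8.830251634985288 0.19009642411130945 0.11742493266778145
face 617 [0.56790342 0.16069086 0.31882044] [-0.99778816  0.05930897 -0.0300207 ] 176.5983156836605
[ 0.08233593 -0.9966046   0.56673944  0.15915337] -175.27715 0.13460003157978323 0.18238476254501443
top tip [366.7 205.3   0.9]
top knob [393.1 202.5   0.8]
top postbase [348.  173.    1.1]
top plateO [387.7 184.6   0.8]
top plateO2 [360.7 189.3   0.8]
side tip [362.9 215.9   1.2]
side knob [383.7 180.5   1.1]
side postbase [340.8 241.3   1.5]
side plateO [375.9 165.4   1.1]
side plateO2 [354.6 170.5   1.1]
```

```bash
python3 - <<'E'
from h import *
X=np.vstack([np.load(n+'_X.npy')[load(n)['range_z']>0] for n in('top','side')])
a=np.degrees(np.arctan2(X[:,1],X[:,0]));r=np.hypot(X[:,0],X[:,1])
for a0 in range(-90,70,10):
    m=(a>=a0)&(a<a0+10)&(r>.2)
    print(a0,[(z, round(float(np.sort(r[m&(X[:,2]>z)&(X[:,2]<z2)])[3]),2)) if (m&(X[:,2]>z)&(X[:,2]<z2)).sum()>4 else (z,'-') for z,z2 in((.02,.15),(.15,.3),(.3,.5),(.5,.8),(.8,1.3))])
for p in((450,290),(560,275),(480,270),(500,200),(430,80),(270,175)): print(p,pt(load('top'),*p).round(3))
E
```

```text
-90 [(0.02, '-'), (0.15, '-'), (0.3, '-'), (0.5, '-'), (0.8, '-')]
-80 [(0.02, '-'), (0.15, '-'), (0.3, '-'), (0.5, '-'), (0.8, '-')]
-70 [(0.02, '-'), (0.15, '-'), (0.3, '-'), (0.5, '-'), (0.8, '-')]
-60 [(0.02, '-'), (0.15, '-'), (0.3, '-'), (0.5, '-'), (0.8, '-')]
-50 [(0.02, '-'), (0.15, '-'), (0.3, '-'), (0.5, '-'), (0.8, '-')]
-40 [(0.02, 0.45), (0.15, 0.45), (0.3, 0.45), (0.5, 0.45), (0.8, '-')]
-30 [(0.02, 0.44), (0.15, 0.44), (0.3, 0.44), (0.5, 0.43), (0.8, '-')]
-20 [(0.02, 0.45), (0.15, 0.23), (0.3, 0.45), (0.5, 0.25), (0.8, '-')]
-10 [(0.02, 0.48), (0.15, 0.22), (0.3, 0.23), (0.5, 0.2), (0.8, '-')]
0 [(0.02, 0.49), (0.15, 0.24), (0.3, 0.22), (0.5, 0.2), (0.8, '-')]
10 [(0.02, 0.69), (0.15, 0.2), (0.3, 0.2), (0.5, 0.2), (0.8, '-')]
20 [(0.02, 0.56), (0.15, 0.2), (0.3, 0.63), (0.5, 0.63), (0.8, 0.63)]
30 [(0.02, 0.48), (0.15, 0.7), (0.3, 0.63), (0.5, 0.61), (0.8, 0.63)]
40 [(0.02, 0.44), (0.15, 0.7), (0.3, 0.64), (0.5, 0.64), (0.8, 0.65)]
50 [(0.02, 0.43), (0.15, 0.88), (0.3, 0.67), (0.5, 0.67), (0.8, 0.69)]
60 [(0.02, 0.44), (0.15, 0.9), (0.3, 0.73), (0.5, 0.72), (0.8, '-')]
(450, 290) [ 0.399 -0.06   0.003]
(560, 275) [ 0.415 -0.175  0.293]
(480, 270) [ 0.444 -0.125  0.03 ]
(500, 200) [ 0.545 -0.066  0.329]
(430, 80) [0.678 0.091 0.514]
(270, 175) [0.548 0.315 0.511]
```

```bash
cat > plan.py <<'E'
# usage: plan.rows([(x,y,z,th_deg,nrows),...], polar) ; th = world angle of tool x, tool pointing down
from h import *
from scipy.spatial.transform import Rotation as Rn
def now():
    o=ctrl.get_obs(); R=Rn.from_rotvec(o['tool_rot']).as_matrix()
    return np.append(o['tool_pos'],np.degrees(np.arctan2(R[1,0],R[0,0]))),R,o
def rows(wps,op,start=None,dec=2):
    s=now()[0] if start is None else np.array(start,float); out=[]
    for *w,n in wps:
        for k in range(n):
            d=(np.array(w)-s)/(n-k); t=np.radians(s[3])
            ax=np.array([[np.cos(t),np.sin(t),0],[np.sin(t),-np.cos(t),0],[0,0,-1]]) # rows: tool x,y,z
            sh=np.round(ax@d[:3]*100,dec); tu=round(-d[3],1)
            s[:3]+=ax.T@sh/100; s[3]-=tu
            out.append([op,sh.tolist(),tu])
    print(str(out).replace(' ',''));print('end',s.round(4)); return s
def status():
    s,R,o=now(); print('t',round(o['t'],2),s.round(4),'tilt',R[:,2].round(3),'F',o['contact_force'].round(2),'op',round(o['opening'],4),'grip',o['grip_force'],'q',o['q'].round(2))
E
python3 - <<'E'
from plan import *
pol=lambda r,a:(r*np.cos(np.radians(a)),r*np.sin(np.radians(a)))
w=[(*pol(.365,-77),.24,13,4)]
A=np.arange(-77+9,40,9)
for a in A: w.append((*pol(.367,a),.24,13+101.2*(a+77)/117,1))
w+=[(.372,.3095,.2,114.2,3)]
rows(w,3,dec=1)
E
```

```text
[[3,[-0.0,-6.5,-0.2],np.float64(-0.0)],[3,[-0.0,-6.5,-0.3],np.float64(-0.0)],[3,[-0.0,-6.5,-0.2],np.float64(-0.0)],[3,[-0.0,-6.4,-0.3],np.float64(-0.0)],[3,[5.7,-0.3,0.0],np.float64(-7.8)],[3,[5.8,-0.6,0.0],np.float64(-7.8)],[3,[5.7,-0.7,0.0],np.float64(-7.8)],[3,[5.7,-0.8,0.0],np.float64(-7.7)],[3,[5.7,-0.9,0.0],np.float64(-7.8)],[3,[5.6,-1.1,0.0],np.float64(-7.8)],[3,[5.7,-1.2,0.0],np.float64(-7.8)],[3,[5.6,-1.3,0.0],np.float64(-7.8)],[3,[5.5,-1.4,0.0],np.float64(-7.8)],[3,[5.6,-1.5,0.0],np.float64(-7.8)],[3,[5.5,-1.7,0.0],np.float64(-7.7)],[3,[5.5,-1.7,0.0],np.float64(-7.8)],[3,[3.3,3.0,1.3],np.float64(-2.6)],[3,[3.2,3.1,1.4],np.float64(-2.6)],[3,[3.0,3.2,1.3],np.float64(-2.6)]]
end [  0.3719   0.3094   0.2002 114.1934]
```

>>> send_rows --rows '[[3,[0,-5,-0.2],0],[3,[0,-5.2,-0.2],0],[3,[0,-5.2,-0.2],0],[3,[0,-5.2,-0.2],0],[3,[0,-5.2,-0.2],0]]'

```text
t: 0.72
tool_pos: [0.0823, -0.3558, 0.2408]
tool_rot: [-3.12, -0.356, 0.0]
contact_force: [0.4, 0.2, 1.1]
opening: 0.03
grip_force: 0.0
```

>>> send_rows --rows '[[3,[5.7,-0.3,0],-7.8],[3,[5.8,-0.6,0],-7.8],[3,[5.7,-0.7,0],-7.8]]'

```text
t: 1.1
tool_pos: [0.2372, -0.2811, 0.2411]
tool_rot: [2.982, 0.986, 0.0]
contact_force: [0.5, -0.8, -0.2]
opening: 0.03
grip_force: 0.0
```

```bash
python3 -c "
from plan import *
status()"
```

```text
t 1.1 [ 0.2372 -0.2811  0.2411 36.5753] tilt [ 0. -0. -1.] F [ 0.49 -0.84 -0.21] op 0.03 grip 0.0 q [-1.07 -0.64  2.15  0.    1.63 -0.14]
```

>>> send_rows --rows '[[3,[5.7,-0.8,0],-7.7],[3,[5.7,-0.9,0],-7.8],[3,[5.6,-1.1,0],-7.8]]'

```text
t: 1.48
tool_pos: [0.3386, -0.1432, 0.2409]
tool_rot: [-2.721, -1.57, -0.0]
contact_force: [0.2, 0.4, -0.7]
opening: 0.0298
grip_force: 0.0
```

>>> send_rows --rows '[[3,[5.7,-1.2,0],-7.8],[3,[5.6,-1.3,0],-7.8],[3,[5.5,-1.4,0],-7.8],[4,[5.6,-1.5,0],-7.8],[5,[5.5,-1.7,0],-7.7]]'

```text
t: 2.1
tool_pos: [0.3393, 0.1376, 0.2409]
tool_rot: [-2.043, -2.386, 0.0]
contact_force: [1.3, 0.4, 0.1]
opening: 0.0498
grip_force: 0.0
```

```bash
python3 - <<'E'
from plan import *
status()
g=(.372,.3095)
rows([(*g,.2,114.2,5),(*g,.12,114.2,3)],6,dec=1)
E
```

```text
t 2.1 [ 0.3393  0.1376  0.2409 98.8494] tilt [-0.  0. -1.] F [1.29 0.36 0.14] op 0.0498 grip 0.0 q [ 0.18 -0.64  2.15  0.    1.63  0.03]
[[6,[3.3,1.2,0.8],np.float64(-3.1)],[6,[3.2,1.3,0.8],np.float64(-3.1)],[6,[3.2,1.5,0.8],np.float64(-3.1)],[6,[3.0,1.7,0.8],np.float64(-3.0)],[6,[3.0,1.9,0.9],np.float64(-3.1)],[6,[0.0,-0.0,2.7],np.float64(0.0)],[6,[0.0,-0.0,2.6],np.float64(0.0)],[6,[0.0,-0.0,2.7],np.float64(0.0)]]
end [  0.3721   0.3095   0.1199 114.2494]
```

>>> send_rows --rows '[[4,[3.3,1.2,0.8],-3.1],[3.5,[3.2,1.3,0.8],-3.1],[3.5,[3.2,1.5,0.8],-3.1],[3.5,[3.0,1.7,0.8],-3.0],[3.5,[3.0,1.9,0.9],-3.1],[3.5,[0,0,2.2],0],[3.5,[0,0,2],0],[3.5,[0,0,0],0]]'

```text
t: 3.1
tool_pos: [0.3721, 0.3068, 0.1559]
tool_rot: [-1.71, -2.633, 0.007]
contact_force: [-0.3, 0.8, 0.3]
opening: 0.0349
grip_force: 0.0
```

```bash
python3 - <<'E'
from plan import *
status()
im=grab('wrist'); cv2.imwrite('pics/w1.png',im['frame'][:,:,::-1]); print(im['fx'],im['cam_to_world'].round(3).tolist())
s=grab('side'); X=np.array([pt(s,u,v) for v in range(325,355) for u in range(295,325)]); 
m=(abs(X[:,2]-.082)<.006)&(np.hypot(X[:,0]-.372,X[:,1]-.31)<.04); print(m.sum(),X[m].mean(0),cv2.minAreaRect((X[m][:,:2]*1000).astype(np.float32)))
E
```

```text
t 3.1 [  0.3721   0.3068   0.1559 114.0047] tilt [-0.004 -0.003 -1.   ] F [-0.33  0.8   0.32] op 0.0349 grip 0.0 q [ 0.54 -0.24  2.01  0.    1.37  0.12]
371.64829954431775 [[0.914, 0.391, 0.113, 0.342], [0.407, -0.874, -0.265, 0.374], [-0.005, 0.288, -0.958, 0.298], [0.0, 0.0, 0.0, 1.0]]
115 [0.37201694 0.30945258 0.08157113] ((373.6421813964844, 309.6932373046875), (14.893747329711914, 43.234169006347656), 22.239681243896484)
```

View pics/w1.png

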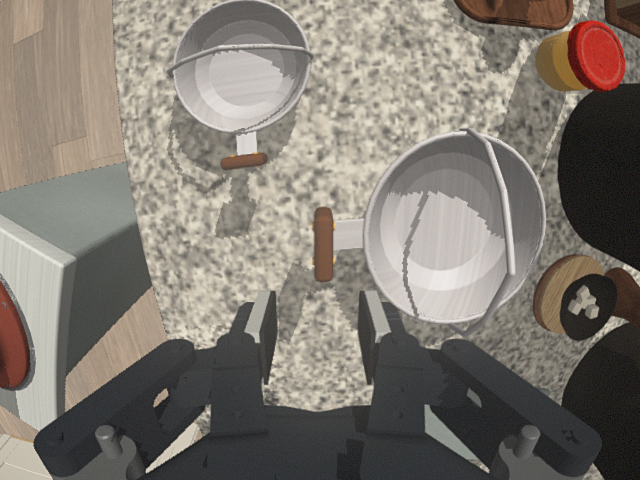

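The wrist view shows the tab at (323,244), running straight across between the fingers at u=262 and u=375. The grasp is well aligned, so I go down.

>>> send_rows --rows '[[3,[0,0,3.5],0],[3,[0,0,3.5],0],[3,[0,0,2.5],0],[3,[0,0,1],0],[3,[0,0,0],0]]'

```text
t: 3.82
tool_pos: [0.374, 0.3077, 0.0538]
tool_rot: [1.711, 2.634, 0.001]
contact_force: [0.5, -0.1, -0.7]
opening: 0.0305
grip_force: 0.0
```

```bash
python3 -c "
from plan import *
status()"
```

```text
t 3.83 [3.740000e-01 3.077000e-01 5.380000e-02 1.139854e+02] tilt [ 0.  0. -1.] F [ 0.5  -0.1  -0.67] op 0.0305 grip 0.0 q [ 0.53 -0.1   2.08  0.    1.16  0.12]
```

>>> send_rows --rows '[[3,[0.2,-0.1,0.6],0],[3,[0,0,0],0],[1,[0,0,0],0],[1,[0,0,0],0],[1,[0,0,0],0],[0,[0,0,0],0],[0,[0,0,0],0],[0,[0,0,0],0]]' --newtons 80

```text
t: 4.82
tool_pos: [0.3727, 0.3097, 0.0485]
tool_rot: [1.711, 2.634, 0.003]
contact_force: [-0.3, -0.5, 5.6]
opening: 0.0114
grip_force: 78.0
```

>>> send_rows --rows '[[0,[0,0,-0.3],0],[0,[0,0,-0.5],0],[0,[0,0,-0.8],0],[0,[0,0,-1],0],[0,[0,0,-1],0],[0,[0,0,-0.5],0],[0,[0,0,0],0],[0,[0,0,0],0]]'

```text
t: 5.82
tool_pos: [0.3717, 0.3089, 0.088]
tool_rot: [-1.711, -2.634, 0.001]
contact_force: [0.4, -0.3, -1.8]
opening: 0.011
grip_force: 77.9
```

```bash
python3 - <<'E'
from plan import *
status()
s,R,o=now(); print(R.T@o['wrist_torque'])
for n in('top','side'):
    im=grab(n);
    H,W=480,640;U,V=np.meshgrid(np.arange(W),np.arange(H));z=im['range_z']
    X=(np.stack([(U-im['cx'])/im['fx']*z,(V-im['cy'])/im['fy']*z,z,np.ones_like(z)],-1)@im['cam_to_world'].T)[...,:3]; X=X[z>0]
    th=np.radians(s[3]-90);c=s[:2]+.105*np.array([np.cos(th),np.sin(th)])
    P=X[(np.hypot(*(X[:,:2]-c).T)<.09)&(X[:,2]>.06)]; d=P[:,:2]-c; x=d@[np.cos(th),np.sin(th)]; y=d@[-np.sin(th),np.cos(th)]; r=np.hypot(x,y)
    a=(r<.045)&(P[:,2]>.13); print(n,'arch x',np.median(x[a]),'top z',np.sort(P[a,2])[-6:],'slope',np.polyfit(y[a],x[a],1), 'inner y range z>max-8mm',y[a][P[a,2]>P[a,2].max()-.008].mean())
    rim=(r>.068)&(r<.082)&(P[:,2]<.1); print('rim z vs x',np.polyfit(x[rim],P[rim,2],1),np.polyfit(y[rim],P[rim,2],1),rim.sum())
E
```

```text
t 5.83 [3.717000e-01 3.089000e-01 8.800000e-02 1.139924e+02] tilt [-0.001 -0.    -1.   ] F [ 0.36 -0.33 -1.82] op 0.011 grip 77.87214131632936 q [ 0.54 -0.16  2.06  0.    1.23  0.12]
[ 0.15852851 -0.01101625  0.00572001]
top arch x -0.0010888515779990517 top z [0.18276419 0.18385606 0.51910073 0.52295646 0.52318423 0.52614191] slope [-0.06135002 -0.00318824] inner y range z>max-8mm -0.03048703024500881
rim z vs x [-0.00281899  0.0792969 ] [-0.00288765  0.07923424] 569
side arch x -0.0009254326915295874 top z [0.52408044 0.52425892 0.52545043 0.52618332 0.52664542 0.53005197] slope [-0.37466048  0.00659841] inner y range z>max-8mm -0.030387083843131737
rim z vs x [-0.01887528  0.08120609] [0.0334605  0.07971486] 399
```

```bash
python3 - <<'E'
from plan import *
h=np.array([.580,.158]);y=np.radians(9);u=np.array([np.cos(y),np.sin(y)])
p=h+u*(-.055-.105)
print(p)
s=now()[0]
rows([(s[0],s[1],.1665,114,4),(*p,.1665,99,8)],0,dec=1)
E
```

```text
[0.42196987 0.13297049]
[[0,[0.0,0.0,-2.0],np.float64(-0.0)],[0,[0.0,0.0,-2.0],np.float64(-0.0)],[0,[0.0,0.0,-1.9],np.float64(-0.0)],[0,[0.0,0.0,-2.0],np.float64(-0.0)],[0,[-2.3,-0.3,0.0],np.float64(1.9)],[0,[-2.3,-0.2,0.0],np.float64(1.9)],[0,[-2.3,-0.2,0.0],np.float64(1.9)],[0,[-2.3,-0.1,0.0],np.float64(1.9)],[0,[-2.3,-0.0,0.0],np.float64(1.8)],[0,[-2.3,0.0,0.0],np.float64(1.9)],[0,[-2.2,0.1,0.0],np.float64(1.8)],[0,[-2.2,0.2,0.0],np.float64(1.9)]]
end [ 0.4216  0.1333  0.1668 98.9944]
```

>>> send_rows --rows '[[0,[0,0,-2],0],[0,[0,0,-2],0],[0,[0,0,-1.9],0],[0,[0,0,-2],0]]'

```text
t: 6.42
tool_pos: [0.3717, 0.3089, 0.1679]
tool_rot: [-1.711, -2.634, 0.001]
contact_force: [0.0, -0.4, -1.9]
opening: 0.0109
grip_force: 78.0
```

>>> send_rows --rows '[[0,[-2.3,-0.3,0],1.9],[0,[-2.3,-0.2,0],1.9],[0,[-2.3,-0.2,0],1.9],[0,[-2.3,-0.1,0],1.9],[0,[-2.3,0,0],1.8],[0,[-2.3,0,0],1.9],[0,[-2.2,0.1,0],1.8],[0,[-2.2,0.2,0],1.9],[0,[0,0,0],0],[0,[0,0,0],0]]'

```text
t: 7.68
tool_pos: [0.4217, 0.1339, 0.1673]
tool_rot: [-2.04, -2.389, -0.0]
contact_force: [0.3, 0.5, -2.0]
opening: 0.0108
grip_force: 78.1
```

```bash
python3 - <<'E'
from plan import *
status()
t=grab('top');s=grab('side');w=grab('wrist')
a=cv2.resize(s['frame'][140:270,310:400],None,fx=4.4,fy=4.4,interpolation=cv2.INTER_CUBIC)
b=cv2.resize(t['frame'][150:290,320:410],None,fx=4.1,fy=4.1,interpolation=cv2.INTER_CUBIC)
c=np.zeros((580,a.shape[1]+b.shape[1],3),np.uint8);c[:a.shape[0],:a.shape[1]]=a;c[:b.shape[0],a.shape[1]:]=b
print(a.shape,b.shape);cv2.imwrite('pics/c2.png',c[:,:,::-1]); cv2.imwrite('pics/w2.png',w['frame'][:,:,::-1])
E
```

```text
t 7.67 [ 0.4217  0.1339  0.1673 99.0138] tilt [-0.  0. -1.] F [ 0.26  0.5  -1.95] op 0.0108 grip 78.05427615523513 q [ 0.14 -0.36  2.09  0.    1.41 -0.02]
(572, 396, 3) (574, 369, 3)
```

View pics/c2.png

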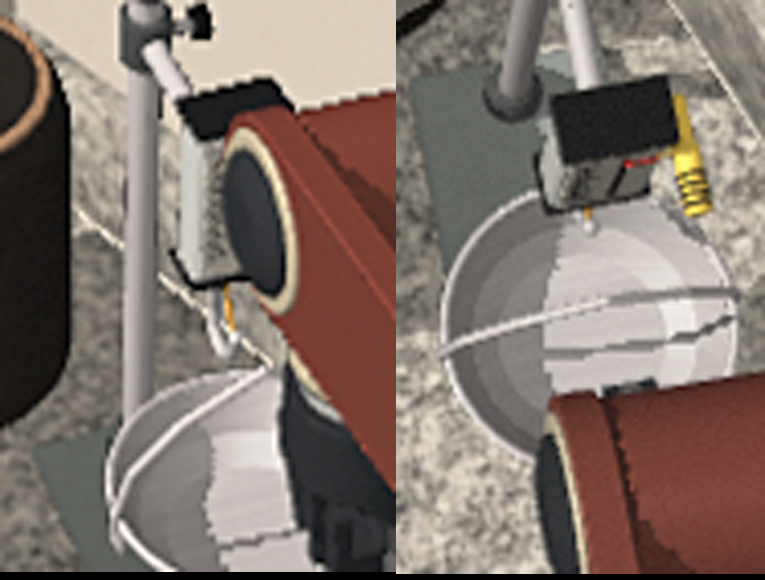

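View pics/w2.png

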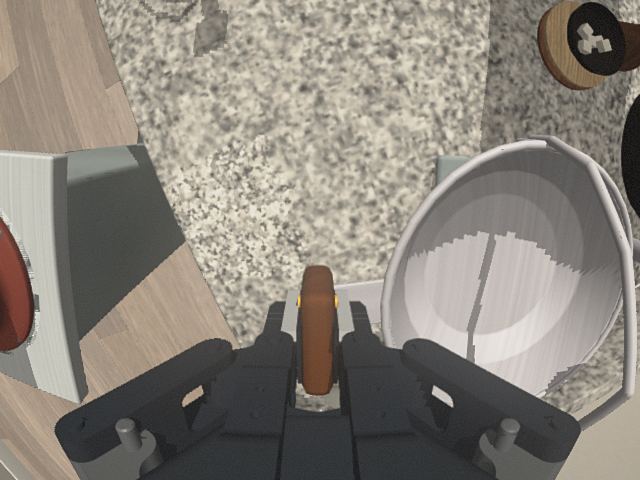

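The side crop shows the hook tip at (229,345) and the arch clear of it. The top crop shows the tip at (589,228) and the arch about 20 px in front of it. The wrist view shows the tab held square.

```bash
python3 - <<'E'
from plan import *
t=load('top');S=load('side')
def onz(im,u,v,h):
    o=im['cam_to_world'][:3,3]; d=pt(im,u,v,1.)-o; return (o+d*(h-o[2])/d[2])[:2]
s=now()[0];th=np.radians(s[3]-90);u=np.array([np.cos(th),np.sin(th)]);n=np.array([-u[1],u[0]])
pk=s[:2]+.105*u
print('peak proj top',proj(t,np.append(pk,s[2]+.0715+.005)),'side',proj(S,np.append(pk,s[2]+.0765)))
for nm,im,px in(('top',t,(367,205.6)),('side',S,(362,218.4))):
    q=onz(im,*px,.230); print(nm,'tip world',q,'rel peak along x,y',(q-pk)@u,(q-pk)@n,'hook',q+.017*u)
# arch line seen in top: fit cloud
H,W=480,640;U,V=np.meshgrid(np.arange(W),np.arange(H));z=t['range_z']
X=(np.stack([(U-t['cx'])/t['fx']*z,(V-t['cy'])/t['fy']*z,z,np.ones_like(z)],-1)@t['cam_to_world'].T)[...,:3]
d=X[...,:2]-pk; x=d@u;y=d@n
m=(abs(x)<.02)&(abs(y)<.06)&(X[...,2]>.2)&(X[...,2]<.26)
for a,b in zip(range(-60,60,12),range(-48,72,12)):
    k=m&(y*1000>=a)&(y*1000<b)
    if k.sum(): print(a,k.sum(),np.median(x[k]).round(4),np.median(X[...,2][k]).round(4))
# rod of hook / tip cloud
m=(X[...,2]>.2)&(X[...,2]<.255)&(x>.025)&(x<.07)&(abs(y)<.02); print('tip cloud',m.sum(),X[m].round(3)[:10].tolist(),x[m].round(3)[:10],y[m].round(3)[:10])
E
```

```text
peak proj top (np.float64(370.54448376590784), np.float64(222.62410875177585), np.float64(0.8951265222563333)) side (np.float64(369.350175562933), np.float64(223.14479349483744), np.float64(1.1921831498624724))
top tip world [0.5615874  0.15474607] rel peak along x,y 0.03644037689361327 -0.0016542558931657745 hook [0.57837525 0.15742338]
side tip world [0.5550337  0.15913408] rel peak along x,y 0.030659517189540426 0.003711124398007597 hook [0.57182155 0.16181138]
-60 16 -0.0006 0.2081
-48 15 -0.0009 0.2208
-36 14 -0.0009 0.2288
-24 14 -0.0005 0.2339
-12 16 -0.001 0.2407
0 17 -0.0001 0.2383
12 18 -0.0009 0.2329
24 15 -0.001 0.2259
36 15 -0.0007 0.2207
48 17 -0.0007 0.2093
tip cloud 28 [[0.575, 0.156, 0.209], [0.57, 0.157, 0.233], [0.57, 0.155, 0.233], [0.574, 0.16, 0.206], [0.574, 0.158, 0.208], [0.573, 0.156, 0.21], [0.569, 0.157, 0.231], [0.569, 0.154, 0.23], [0.571, 0.158, 0.211], [0.571, 0.157, 0.211]] [0.05  0.045 0.045 0.05  0.049 0.048 0.044 0.044 0.046 0.046] [-0.002 -0.001 -0.003  0.001 -0.    -0.002 -0.001 -0.003  0.001 -0.001]
```

>>> send_rows --rows '[[0,[-0.1,0.8,-0.1],0],[0,[0,0.8,0],0],[0,[0,0.6,0],0],[0,[0,0.4,0],0],[0,[0,0.4,0],0],[0,[0,0.4,0],0],[0,[0,0,0],0]]'

```text
t: 8.7
tool_pos: [0.4558, 0.1378, 0.1683]
tool_rot: [-2.04, -2.389, 0.0]
contact_force: [0.2, -0.4, -2.1]
opening: 0.0109
grip_force: 78.1
```

>>> send_rows --rows '[[0,[0,0.4,0],0],[0,[0,0.4,0],0],[0,[0,0.4,0],0],[0,[0,0.4,0],0],[0,[0,0,0],0],[0,[0,0,0],0]]'

```text
t: 9.45
tool_pos: [0.4712, 0.1403, 0.1681]
tool_rot: [-2.04, -2.388, 0.001]
contact_force: [-2.8, -0.8, -2.2]
opening: 0.0109
grip_force: 78.1
```

```bash
python3 - <<'E'
from plan import *
status()
t=grab('top');S=grab('side')
a=cv2.resize(S['frame'][140:270,310:400],None,fx=4.4,fy=4.4,interpolation=cv2.INTER_CUBIC)
b=cv2.resize(t['frame'][150:290,320:410],None,fx=4.1,fy=4.1,interpolation=cv2.INTER_CUBIC)
c=np.zeros((580,a.shape[1]+b.shape[1],3),np.uint8);c[:a.shape[0],:a.shape[1]]=a;c[:b.shape[0],a.shape[1]:]=b
cv2.imwrite('pics/c3.png',c[:,:,::-1])
s=now()[0];th=np.radians(s[3]-90);u=np.array([np.cos(th),np.sin(th)]);print('peak',s[:2]+.105*u,s[2]+.0715, now()[2]['contact_force'][:2]@u)
E
```

```text
t 9.45 [ 0.4712  0.1403  0.1681 98.9941] tilt [-0.001 -0.    -1.   ] F [-2.84 -0.75 -2.24] op 0.0109 grip 78.06518242112361 q [ 0.14 -0.23  1.98 -0.    1.39 -0.02]
peak [0.5749255 0.156756 ] 0.23970488652976252 -2.310397351778556
```

View pics/c3.png

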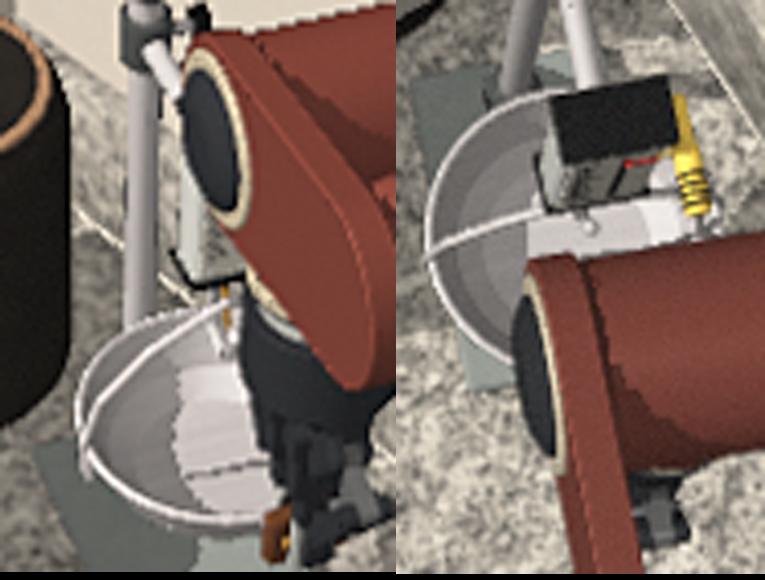

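The side crop shows the arch wire past the hook tip at about (228,300), with the brass gate pushed in. The top crop shows the tip at (590,228) now in front of the bar. The 2.8 N push-back matches the gate, so I lower.

>>> send_rows --rows '[[0,[0,0.1,0.3],0],[0,[0,0,0.4],0],[0,[0,0,0.4],0],[0,[0,0,0.4],0],[0,[0,0,0.4],0],[0,[0,0,0.3],0],[0,[0,0,0],0]]'

```text
t: 10.42
tool_pos: [0.4722, 0.1405, 0.1459]
tool_rot: [-2.04, -2.388, 0.001]
contact_force: [-0.0, -0.1, -1.6]
opening: 0.011
grip_force: 78.2
```

>>> send_rows --rows '[[0,[0,0,0.2],0],[0,[0,0,0.2],0],[0,[0,0,0.1],0],[0,[0,0,0.1],0],[0,[0,0,0.1],0],[0,[0,0,0.1],0],[0,[0,0,0],0],[0,[0,0,0],0]]'

```text
t: 11.42
tool_pos: [0.4724, 0.1405, 0.1384]
tool_rot: [2.04, 2.389, 0.0]
contact_force: [-0.7, 0.0, -0.6]
opening: 0.011
grip_force: 78.1
```

```bash
python3 -c "
from plan import *
status()
o=now();print(o[1].T@o[2]['wrist_torque'])"
```

```text
t 11.43 [ 0.4724  0.1405  0.1384 98.9954] tilt [ 0.  0. -1.] F [-0.66  0.01 -0.63] op 0.011 grip 78.11774784677255 q [ 0.14 -0.19  2.01  0.    1.33 -0.02]
[0.16166913 0.04084376 0.00361211]
```

>>> send_rows --rows '[[0,[0,0,0.1],0],[0,[0,0,0.1],0],[0,[0,0,0.1],0],[0,[0,0,0.1],0],[0,[0,0,0.1],0],[0,[0,0,0.1],0],[0,[0,0,0],0],[0,[0,0,0],0]]'

```text
t: 12.42
tool_pos: [0.4725, 0.1405, 0.1324]
tool_rot: [2.04, 2.389, 0.0]
contact_force: [1.0, 0.2, -0.6]
opening: 0.011
grip_force: 78.3
```

```bash
python3 -c "
from plan import *
status()
o=now();print(o[1].T@o[2]['wrist_torque'])"
```

```text
t 12.43 [ 0.4725  0.1405  0.1324 98.9934] tilt [ 0.  0. -1.] F [ 1.    0.24 -0.64] op 0.011 grip 78.27361489908071 q [ 0.14 -0.19  2.01  0.    1.32 -0.02]
[ 0.06344576  0.03438715 -0.02068517]
```

>>> send_rows --rows '[[0,[0,0,0.1],0],[0,[0,0,0.1],0],[0,[0,0,0.1],0],[0,[0,0,0.1],0],[0,[0,0,0.1],0],[0,[0,0,0],0],[0,[0,0,0],0]]'

```text
t: 13.3
tool_pos: [0.4725, 0.1405, 0.1274]
tool_rot: [2.04, 2.389, 0.0]
contact_force: [0.1, 1.1, -0.3]
opening: 0.0111
grip_force: 78.3
```

```bash
python3 -c "
from plan import *
status()
o=now();print(o[1].T@o[2]['wrist_torque'])"
```

```text
t 13.3 [ 0.4725  0.1405  0.1274 98.9926] tilt [ 0.  0. -1.] F [ 0.14  1.08 -0.3 ] op 0.0111 grip 78.33161954797106 q [ 0.14 -0.18  2.01  0.    1.31 -0.02]
[-0.02688348  0.01818909 -0.05140393]
```

```bash
cat > avg.py <<'E'
from plan import *
def avg(n=12):
    A=[]
    for _ in range(n):
        ctrl.get_image('wrist'); s,R,o=now(); A.append(np.r_[o['contact_force'],R.T@o['wrist_torque'],s[2]])
    A=np.array(A); print('mean',A.mean(0).round(3),'se',(A.std(0)/n**.5).round(3),'t',o['t'])
if __name__=='__main__': avg()
E
python3 avg.py
```

```text
mean [ 0.991  0.523 -0.44  -0.072  0.018 -0.013  0.127] se [0.171 0.114 0.169 0.005 0.009 0.01  0.   ] t 13.9
```

>>> send_rows --rows '[[0,[0,0,0.1],0],[0,[0,0,0.1],0],[0,[0,0,0.1],0],[0,[0,0,0],0],[0,[0,0,0],0]]'

```text
t: 14.52
tool_pos: [0.4725, 0.1405, 0.1244]
tool_rot: [2.04, 2.389, 0.0]
contact_force: [1.3, 0.6, -0.5]
opening: 0.0112
grip_force: 78.4
```

```bash
python3 avg.py
```

```text
mean [ 1.578  0.136  0.034 -0.137  0.002 -0.021  0.124] se [0.15  0.096 0.146 0.01  0.006 0.008 0.   ] t 15.125
```

>>> send_rows --rows '[[0,[0,0.1,0],0],[0,[0,0.1,0],0],[0,[0,0.1,0],0],[0,[0,0,0],0],[0,[0,0,0],0]]'

```text
t: 15.75
tool_pos: [0.4753, 0.141, 0.1242]
tool_rot: [-2.04, -2.389, 0.0]
contact_force: [0.0, -0.3, 0.3]
opening: 0.0109
grip_force: 78.3
```

```bash
python3 avg.py
```

```text
mean [-0.663  0.045 -0.195  0.085  0.048 -0.042  0.124] se [0.099 0.148 0.141 0.01  0.008 0.009 0.   ] t 16.35
```

>>> send_rows --rows '[[0,[0,-0.05,0],0],[0,[0,-0.05,0.05],0],[0,[0,0,0.05],0],[0,[0,0,0],0],[0,[0,0,0],0]]'

```text
t: 16.98
tool_pos: [0.4745, 0.1408, 0.1234]
tool_rot: [2.04, 2.389, 0.0]
contact_force: [2.0, 0.3, 0.1]
opening: 0.0109
grip_force: 78.3
```

```bash
python3 -c "
from avg import *
avg(25)"
```

```text
mean [ 1.464  0.458  0.042 -0.14   0.029 -0.028  0.123] se [0.103 0.076 0.08  0.006 0.006 0.006 0.   ] t 18.225
```

>>> send_rows --rows '[[0,[0,0.03,0],0],[0,[0,0.03,0],0],[0,[0,0,0],0],[0,[0,0,0],0]]'

```text
t: 18.73
tool_pos: [0.4747, 0.1409, 0.1231]
tool_rot: [-2.04, -2.388, 0.001]
contact_force: [-1.2, -0.0, -0.0]
opening: 0.0112
grip_force: 78.3
```

```bash
python3 -c "
from avg import *
avg(16)"
```

```text
mean [-0.637  0.078 -0.213  0.097  0.032 -0.027  0.123] se [0.128 0.082 0.128 0.009 0.008 0.007 0.   ] t 19.525
```

>>> send_rows --rows '[[0,[0,-0.02,0],0],[0,[0,0,0],0],[0,[0,0,0],0]]'

```text
t: 19.9
tool_pos: [0.4749, 0.1409, 0.1234]
tool_rot: [2.04, 2.389, 0.001]
contact_force: [0.6, -0.1, -0.5]
opening: 0.0112
grip_force: 78.4
```

```bash
python3 -c "
from avg import *
avg(14)"
```

```text
mean [ 0.214  0.274 -0.234 -0.036  0.019 -0.021  0.123] se [0.138 0.107 0.142 0.006 0.008 0.008 0.   ] t 20.6
```

>>> send_rows --rows '[[0,[0,0,0],0],[0,[0,0,0],0],[0,[0,0,0],0]]' --newtons 20

```text
t: 20.98
tool_pos: [0.4748, 0.1409, 0.1233]
tool_rot: [2.04, 2.389, 0.0]
contact_force: [0.1, -0.4, -0.6]
opening: 0.0109
grip_force: 78.3
```

```bash
python3 -c "
from avg import *
status();avg(8);status()"
```

```text
t 20.98 [ 0.4748  0.1409  0.1233 98.9929] tilt [ 0.  0. -1.] F [ 0.15 -0.43 -0.57] op 0.0109 grip 78.32443875373599 q [ 0.14 -0.17  2.01  0.    1.3  -0.02]
mean [ 0.753  0.585 -0.413 -0.082  0.029 -0.03   0.123] se [0.159 0.159 0.154 0.007 0.006 0.006 0.   ] t 21.375
t 21.38 [ 0.4748  0.1409  0.1233 98.9927] tilt [ 0. -0. -1.] F [ 0.89  0.54 -0.51] op 0.0108 grip 78.36637967127899 q [ 0.14 -0.17  2.01 -0.    1.3  -0.02]
```

>>> send_rows --rows '[[0,[0,0.01,0.05],0],[0,[0,0,0.05],0],[0,[0,0,0],0],[0,[0,0,0],0],[1.2,[0,0,0],0],[1.2,[0,0,0],0],[1.3,[0,0,0],0],[1.4,[0,0,0],0]]'

```text
t: 22.38
tool_pos: [0.4748, 0.1409, 0.1223]
tool_rot: [-2.04, -2.389, 0.0]
contact_force: [-1.0, -0.5, 0.8]
opening: 0.0139
grip_force: 0.0
```

```bash
python3 -c "
from avg import *
status();avg(6);status()"
```

```text
t 22.38 [ 0.4748  0.1409  0.1223 98.9915] tilt [-0. -0. -1.] F [-1.   -0.52  0.79] op 0.0139 grip 0.0 q [ 0.14 -0.17  2.01 -0.    1.3  -0.02]
mean [ 0.183  0.521  0.113 -0.017 -0.005  0.009  0.122] se [0.14  0.14  0.151 0.015 0.016 0.011 0.   ] t 22.675
t 22.68 [ 0.4749  0.1409  0.1223 98.9956] tilt [-0. -0. -1.] F [ 0.88  0.14 -0.29] op 0.014 grip 0.0 q [ 0.14 -0.17  2.01  0.    1.3  -0.02]
```

>>> send_rows --rows '[[1.6,[0,0,0],0],[2,[0,0,0],0],[2.5,[0,0,0],0],[3,[0,0,0],0],[3,[0,0,-0.5],0],[3,[0,0,-1],0],[3,[0,0,-1.5],0],[3,[0,0,-1.5],0],[3,[0,0,-1.5],0],[3,[0,0,0],0]]'

```text
t: 23.92
tool_pos: [0.476, 0.1411, 0.1846]
tool_rot: [2.039, 2.387, 0.005]
contact_force: [-0.3, 0.1, -0.1]
opening: 0.0303
grip_force: 0.0
```

>>> send_rows --rows '[[3,[0,-2,-1],0],[3,[0,-3,-2],0],[2,[-1,-2,-4],0],[0,[-2,0,-5],0],[0,[-3,0,-5],0],[0,[-3,0,-4],0],[0,[0,0,0],0],[0,[0,0,0],0],[0,[0,0,0],0],[0,[0,0,0],0]]'

```text
t: 25.18
tool_pos: [0.4194, 0.0416, 0.3908]
tool_rot: [-2.038, -2.388, 0.002]
contact_force: [-0.1, -1.0, -0.4]
opening: -0.0
grip_force: 0.0
```

```bash
python3 - <<'E'
from plan import *
status()
t=grab('top');S=grab('side');w=grab('wrist')
a=cv2.resize(S['frame'][140:270,310:400],None,fx=4.4,fy=4.4,interpolation=cv2.INTER_CUBIC)
b=cv2.resize(t['frame'][150:290,320:410],None,fx=4.1,fy=4.1,interpolation=cv2.INTER_CUBIC)
c=np.zeros((580,a.shape[1]+b.shape[1],3),np.uint8);c[:a.shape[0],:a.shape[1]]=a;c[:b.shape[0],a.shape[1]:]=b
cv2.imwrite('pics/c4.png',c[:,:,::-1]);cv2.imwrite('pics/w4.png',w['frame'][:,:,::-1])
E
```

```text
t 25.18 [4.19400e-01 4.16000e-02 3.90800e-01 9.90574e+01] tilt [-0.002  0.    -1.   ] F [-0.11 -0.99 -0.36] op -0.0 grip 0.0 q [-0.08 -0.49  1.81  0.    1.82 -0.24]
```

View pics/c4.png

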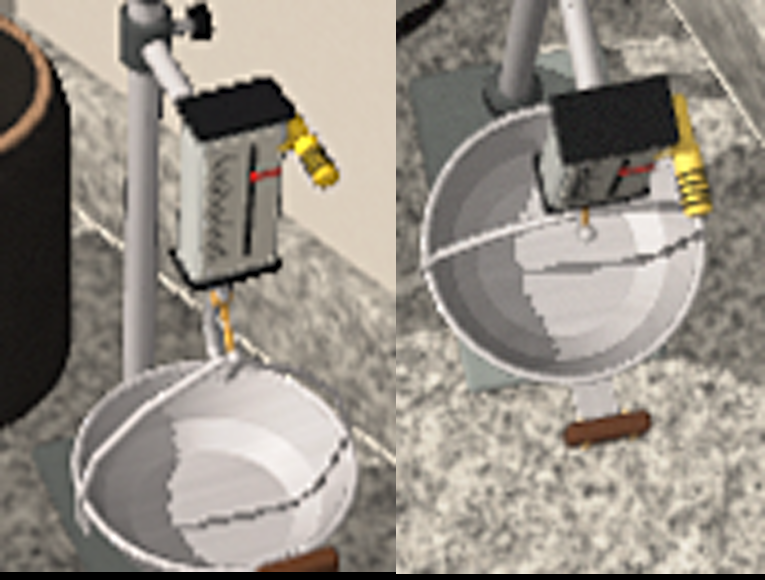

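The pan hangs on the hook with the brass gate closed behind the wire, at about (225,350) in the side crop. The red pointer has dropped to crop y≈175, below the knob. I'll measure the pointer's drop.

```bash
cat > red.py <<'E'
from plan import *
from scipy.optimize import brentq
h=np.array([.579,.158]);yw=np.radians(9);u=np.array([np.cos(yw),np.sin(yw)]);n=np.array([-u[1],u[0]])
def cen(f,box,kind):
    u0,u1,v0,v1=box; c=f[v0:v1,u0:u1].astype(float)
    w=np.clip(c[...,0]-c[...,1]-30,0,None) if kind=='r' else np.clip(np.minimum(c[...,0],c[...,1])-c[...,2]-60,0,None)
    V,U=np.mgrid[v0:v1,u0:u1]; return (w*U).sum()/w.sum(),(w*V).sum()/w.sum(),w.sum()
def zfit(im,xy,v): return brentq(lambda z:proj(im,np.append(xy,z))[1]-v,.2,.5)
R={'top':(375,386,176,198),'side':(362,378,168,195)}
def meas(fr,im,nm):
    U,V,w=cen(fr,R[nm],'r'); 
    # pick y on the face plane consistent with u
    f=lambda y:proj(im,np.append(h-.0155*u+y*n,zfit(im,h-.0155*u+y*n,V)))[0]-U
    y=brentq(f,-.05,.05); return U,V,w,y,zfit(im,h-.0155*u+y*n,V)
if __name__=='__main__':
    for nm in('top','side'):
        im=load(nm); a=cv2.imread(f'pics/{nm}0.png')[:,:,::-1]
        print(nm,'before',np.round(meas(a,im,nm),4),'after',np.round(meas(im['frame'],im,nm),4))
    im=grab('side'); print('again',np.round(meas(im['frame'],im,'side'),4))
    for k in(-.012,-.042): print('knob proj z .345 x',k,[np.round(proj(load(c),np.append(h+k*u-.0295*n,.345)),1) for c in('top','side')])
    for c in('top','side'):
        f=load(c)['frame'].astype(int); m=(np.minimum(f[...,0],f[...,1])-f[...,2]>70); m[:,:372]=0;m[:,400:]=0;m[:160]=0;m[215:]=0
        v,uu=np.nonzero(m);print(c,[(x,v[uu==x].min(),v[uu==x].max()) for x in range(uu.min(),uu.max()+1) if (uu==x).any()])
E
python3 red.py; python3 -c "
from plan import *
status()"
```

```text
top before [ 3.785697e+02  1.891922e+02  5.880000e+02 -9.100000e-03  3.479000e-01] after [ 3.779426e+02  1.910812e+02  5.050000e+02 -9.800000e-03  3.339000e-01]
side before [ 3.696274e+02  1.738949e+02  8.750000e+02 -9.700000e-03  3.465000e-01] after [ 3.693340e+02  1.788722e+02  9.700000e+02 -9.800000e-03  3.330000e-01]
again [ 3.693375e+02  1.788576e+02  9.690000e+02 -9.800000e-03  3.331000e-01]
knob proj z .345 x -0.012 [array([389.6, 185.6,   0.8]), array([377.9, 171.2,   1.1])]
knob proj z .345 x -0.042 [array([393.1, 202.4,   0.8]), array([383.7, 180.4,   1.1])]
top [(387, np.int64(187), np.int64(187)), (388, np.int64(173), np.int64(192)), (389, np.int64(173), np.int64(194)), (390, np.int64(175), np.int64(201)), (391, np.int64(180), np.int64(202)), (392, np.int64(185), np.int64(201)), (393, np.int64(186), np.int64(201)), (394, np.int64(190), np.int64(201)), (395, np.int64(195), np.int64(201)), (396, np.int64(200), np.int64(200))]
side [(374, np.int64(173), np.int64(173)), (375, np.int64(172), np.int64(173)), (376, np.int64(167), np.int64(173)), (377, np.int64(166), np.int64(174)), (378, np.int64(167), np.int64(174)), (379, np.int64(169), np.int64(176)), (380, np.int64(171), np.int64(178)), (381, np.int64(171), np.int64(180)), (382, np.int64(175), np.int64(181)), (383, np.int64(176), np.int64(181)), (384, np.int64(177), np.int64(181)), (385, np.int64(177), np.int64(181)), (386, np.int64(179), np.int64(180))]
t 25.38 [4.19700e-01 4.13000e-02 3.91900e-01 9.90276e+01] tilt [-0.001  0.    -1.   ] F [-0.05  0.75 -0.1 ] op -0.0003 grip 0.0 q [-0.08 -0.49  1.81  0.    1.82 -0.24]
```

```bash
python3 - <<'E'
from plan import *
P=[];C=[]
for n in('top','side'):
    im=load(n) if n=='top' else grab(n)
    if n=='top': im=grab('top')
    U,V=np.meshgrid(np.arange(640),np.arange(480));z=im['range_z']
    X=(np.stack([(U-im['cx'])/im['fx']*z,(V-im['cy'])/im['fy']*z,z,np.ones_like(z)],-1)@im['cam_to_world'].T)[...,:3]
    P.append(X[z>0]);C.append(im['frame'][z>0])
P=np.vstack(P);C=np.vstack(C).astype(int)
# wall: points z .25..1.0 , x .42-.75, y -.2...1, right of scale
w=P[(P[:,2]>.3)&(P[:,2]<.9)&(P[:,0]>.5)&(P[:,0]<.75)&(P[:,1]<(P[:,0]-.545)*1.18-.04)]
print(len(w)); l=cv2.fitLine(w[:,:2].astype(np.float32),cv2.DIST_HUBER,0,.001,.001).ravel(); print(l)
d=l[:2]; nn=np.array([-d[1],d[0]]); nn*=np.sign(nn@(np.array([.5,.2])-l[2:])); sd=lambda q:(q-l[2:])@nn
print('resid',np.abs(sd(w[:,:2])).mean(),'dist tgt',sd(np.array([.551,.117])))
s,R,o=now()
q=o['q'];a=P[(np.hypot(*(P[:,:2]-s[:2]).T)<.25)&(P[:,2]>s[2]+.03)&(sd(P[:,:2])>.03)&(P[:,0]<.53)]
e=np.array([np.cos(q[0]),np.sin(q[0])]);f=np.array([-e[1],e[0]])
r=a[:,:2]-s[:2]; print('arm pts',len(a),'radial',(r@e).min(),(r@e).max(),'lateral',(r@f).min(),(r@f).max())
q1=np.arctan2(.117,.551)-np.arcsin(.073/np.hypot(.551,.117)); e2=np.array([np.cos(q1),np.sin(q1)]);f2=np.array([-e2[1],e2[0]])
b=np.array([.551,.117])+np.outer(r@e,e2)+np.outer(r@f,f2); D=sd(b); i=D.argmin(); print('min clearance',D.min(),np.sort(D)[:20].round(3)[-1],a[i],(r@e)[i],(r@f)[i]); print('current clr',sd(a[:,:2]).min())
E
```

```text
49535
[ 0.8656121   0.50071526  0.5868159  -0.04206301]
resid 0.007193190054055268 dist tgt 0.15562042472243215
arm pts 51024 radial -0.24962640706078668 0.06126535907944334 lateral -0.05726245987156799 0.06698289822931086
min clearance 0.08879838552332481 0.093 [ 0.45540087 -0.01672689  0.68576438] 0.040092365428071895 -0.05490964600291774
current clr 0.08773275605717952
```

```bash
python3 - <<'E'
from plan import *
status()
rows([(.551,.117,.392,99,6),(.551,.117,.365,99,2)],0,dec=1)
E
```

```text
t 25.48 [4.19800e-01 4.12000e-02 3.92200e-01 9.90079e+01] tilt [-0. -0. -1.] F [-0.71  0.83  0.68] op -0.0 grip 0.0 q [-0.08 -0.49  1.81 -0.    1.82 -0.24]
[[0,[0.9,2.4,0.0],np.float64(0.0)],[0,[0.9,2.3,0.0],np.float64(0.0)],[0,[0.9,2.4,0.0],np.float64(0.0)],[0,[0.9,2.3,0.0],np.float64(0.0)],[0,[0.9,2.4,0.0],np.float64(0.0)],[0,[0.9,2.3,0.0],np.float64(0.0)],[0,[0.0,0.0,1.4],np.float64(0.0)],[0,[0.0,0.0,1.3],np.float64(0.0)]]
end [ 0.5506  0.1166  0.3652 99.0079]
```

>>> send_rows --rows '[[0,[0.9,2.4,0],0],[0,[0.9,2.3,0],0],[0,[0.9,2.4,0],0],[0,[0.9,2.3,0],0],[0,[0.9,2.4,0],0],[0,[0.9,2.3,0],0],[0,[0,0,0],0],[0,[0,0,0.8],0],[0,[0,0,0.8],0],[0,[0,0,0],0]]'

```text
t: 26.72
tool_pos: [0.5498, 0.1161, 0.3751]
tool_rot: [-2.04, -2.387, 0.002]
contact_force: [-1.1, 0.5, -0.3]
opening: 0.0003
grip_force: 0.0
```

```bash
python3 - <<'E'
from plan import *
import red
status()
t=grab('top');S=grab('side')
print(np.round(red.meas(S['frame'],S,'side'),4))
a=cv2.resize(S['frame'][130:220,330:410],None,fx=5,fy=5,interpolation=cv2.INTER_CUBIC)
b=cv2.resize(t['frame'][130:220,340:420],None,fx=5,fy=5,interpolation=cv2.INTER_CUBIC)
cv2.imwrite('pics/c5.png',np.hstack([a,b])[:,:,::-1])
E
```

```text
t 26.73 [ 0.5498  0.1161  0.3751 98.9698] tilt [-0.002 -0.    -1.   ] F [-1.11  0.49 -0.34] op 0.0003 grip 0.0 q [ 0.08 -0.14  1.56 -0.    1.72 -0.08]
[ 3.694891e+02  1.787096e+02  1.057000e+03 -1.020000e-02  3.334000e-01]
```

View pics/c5.png

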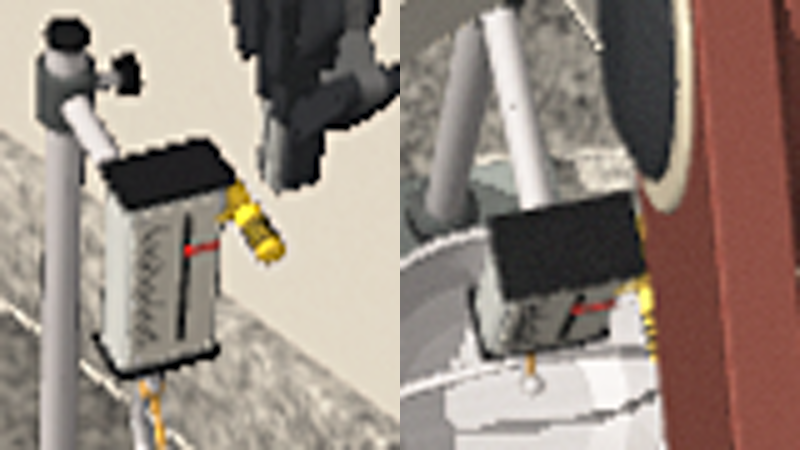

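The side crop shows the fingertip at about (285,188), above the knob at (265,245). Before touching the marker I check that the pan is at rest.

>>> send_rows --rows '[[0,[0.2,0,0.5],0],[0,[0,0,0.5],0],[0,[0,0,0.3],0],[0,[0,0,0],0],[0,[0,0,0],0],[0,[0,0,0],0],[0,[0,0,0],0]]'

```text
t: 27.7
tool_pos: [0.5504, 0.1184, 0.3635]
tool_rot: [2.04, 2.389, 0.0]
contact_force: [-0.1, 0.2, -0.2]
opening: 0.0
grip_force: 0.0
```

```bash
python3 - <<'E'
from plan import *
import red
status()
F=[]
for i in range(14):
    S=ctrl.get_image('side'); F.append(S['frame'][205:300,315:395].astype(float)); r=red.cen(S['frame'],red.R['side'],'r'); print(np.round(r[:2],2),end=' ')
F=np.array(F);print('\npan std',F.std(0).mean(),'first-last',abs(F[:3].mean(0)-F[-3:].mean(0)).mean(),np.percentile(F.std(0),99.5))
print([round(abs(F[i]-F[0]).mean(),2) for i in range(14)])
status()
E
```

```text
t 27.7 [ 0.5504  0.1184  0.3635 98.997 ] tilt [ 0.  0. -1.] F [-0.13  0.18 -0.18] op 0.0 grip 0.0 q [ 0.08 -0.14  1.58  0.    1.7  -0.08]
[369.49 178.71] [369.51 178.69] [369.5 178.7] [369.47 178.74] [369.48 178.72] [369.49 178.71] [369.49 178.69] [369.48 178.7 ] [369.49 178.7 ] [369.5 178.7] [369.49 178.7 ] [369.48 178.72] [369.5  178.69] [369.5  178.69] 
pan std 0.625713054819779 first-last 0.41726608187134523 1.5665508713900935
[np.float64(0.0), np.float64(0.68), np.float64(0.67), np.float64(0.68), np.float64(0.68), np.float64(0.68), np.float64(0.67), np.float64(0.68), np.float64(0.68), np.float64(0.67), np.float64(0.68), np.float64(0.67), np.float64(0.67), np.float64(0.67)]
t 28.4 [ 0.5503  0.1184  0.3633 98.9956] tilt [-0.  0. -1.] F [-0.82 -0.11 -0.04] op 0.0001 grip 0.0 q [ 0.08 -0.14  1.58  0.    1.7  -0.08]
```

The pan is fully at rest, with pixel noise only. I push the marker down.

>>> send_rows --rows '[[0,[0,0,0.4],0],[0,[0,0,0.4],0],[0,[0,0,0.3],0],[0,[0,0,0.2],0],[0,[0,0,0.2],0],[0,[0,0,0.2],0],[0,[0,0,0.2],0],[0,[0,0,0.2],0],[0,[0,0,0],0],[0,[0,0,0],0]]'

```text
t: 29.65
tool_pos: [0.5503, 0.1184, 0.3421]
tool_rot: [-2.04, -2.389, 0.0]
contact_force: [-0.6, 0.0, 0.8]
opening: 0.0002
grip_force: 0.2
```

```bash
cat > mk.py <<'E'
from plan import *
import red
h,u,n=red.h,red.u,red.n
status(); S=grab('side')
print('pointer',np.round(red.meas(S['frame'],S,'side'),4))
f0=cv2.imread('pics/side0.png')[:,:,::-1]
for nm,f in(('before',f0),('now',S['frame'])):
    c=f.astype(int); m=(np.minimum(c[...,0],c[...,1])-c[...,2]>60); m[:,:375]=0;m[:,400:]=0;m[:155]=0;m[215:]=0
    v,uu=np.nonzero(m); print(nm,[(int(x),int(v[uu==x].min()),int(v[uu==x].max())) for x in range(uu.min(),uu.max()+1) if (uu==x).any()])
for z in(.345,.335,.33):
    print(z,[np.round(proj(S,np.append(h+k*u-.0295*n,z))[:2],1) for k in(-.012,-.03,-.042)])
E
python3 mk.py
```

```text
t 29.65 [ 0.5503  0.1184  0.3421 98.9957] tilt [-0.  0. -1.] F [-0.56  0.01  0.83] op 0.0002 grip 0.20890394691377878 q [ 0.08 -0.14  1.61  0.    1.66 -0.08]
pointer [ 3.697380e+02  1.784968e+02  1.107000e+03 -1.070000e-02  3.338000e-01]
before [(375, 172, 173), (376, 167, 173), (377, 166, 174), (378, 167, 174), (379, 169, 176), (380, 170, 178), (381, 171, 180), (382, 175, 181), (383, 176, 181), (384, 177, 181), (385, 177, 181), (386, 179, 180)]
now [(375, 168, 175), (376, 167, 175), (377, 169, 177), (378, 170, 177), (379, 179, 180), (380, 179, 181), (381, 181, 184), (382, 181, 184), (383, 181, 184), (384, 181, 184), (385, 181, 183)]
0.345 [array([377.9, 171.2]), array([381.4, 176.7]), array([383.7, 180.4])]
0.335 [array([377.6, 174.9]), array([381. , 180.4]), array([383.4, 184.1])]
0.33 [array([377.4, 176.7]), array([380.9, 182.2]), array([383.2, 186. ])]
```

>>> send_rows --rows '[[0,[0,0,0.1],0],[0,[0,0,0.1],0],[0,[0,0,0.1],0],[0,[0,0,0.1],0],[0,[0,0,0],0],[0,[0,0,0],0]]'

```text
t: 30.45
tool_pos: [0.5504, 0.1184, 0.3382]
tool_rot: [-2.04, -2.389, -0.0]
contact_force: [-0.2, 0.3, 1.1]
opening: -0.0004
grip_force: 0.5
```

>>> send_rows --rows '[[0,[0,0,-1],0],[0,[0,0,-3],0],[0,[-2,-2,-3],0],[0,[-3,-3,-2],0],[0,[-3,-4,0],0],[0,[-3,-4,0],0],[0,[0,0,0],0]]'

```text
t: 31.32
tool_pos: [0.438, -0.012, 0.4298]
tool_rot: [2.043, 2.383, 0.002]
contact_force: [-0.1, 0.4, -0.0]
opening: -0.0001
grip_force: 0.0
```

```bash
python3 mk.py; python3 - <<'E'
from plan import *
import red
# shift of marker between initial and now by template registration of the yellow mask, subpixel
h,u,n=red.h,red.u,red.n
for nm,box in(('side',(372,390,160,195)),('top',(386,400,168,212))):
    im=load('side') if nm=='side' else grab('top')
    a=cv2.imread(f'pics/{nm}0.png')[:,:,::-1]
    for k in('y',):
        A=red.cen(a,box,k);B=red.cen(im['frame'],box,k); xy=h-.03*u-.0295*n
        zA,zB=red.zfit(im,xy,A[1]),red.zfit(im,xy,B[1]); print(nm,'marker cen',np.round(A,2),np.round(B,2),'dz',zA-zB)
    print(' pointer',np.round(red.meas(a,im,nm),4)[-1],np.round(red.meas(im['frame'],im,nm),4)[-1])
S=load('side');b=cv2.resize(S['frame'][145:210,345:400],None,fx=9,fy=9,interpolation=cv2.INTER_CUBIC);cv2.imwrite('pics/c6.png',b[:,:,::-1])
E
```

```text
t 31.32 [ 4.38000e-01 -1.20000e-02  4.29800e-01  9.87853e+01] tilt [ 0.003 -0.001 -1.   ] F [-0.15  0.39 -0.04] op -0.0001 grip 0.0 q [-0.2  -0.44  1.71 -0.    1.86 -0.35]
pointer [ 3.696407e+02  1.787840e+02  9.630000e+02 -1.050000e-02  3.331000e-01]
before [(375, 172, 173), (376, 167, 173), (377, 166, 174), (378, 167, 174), (379, 169, 176), (380, 170, 178), (381, 171, 180), (382, 175, 181), (383, 176, 181), (384, 177, 181), (385, 177, 181), (386, 179, 180)]
now [(375, 168, 177), (376, 169, 177), (377, 170, 179), (378, 172, 178), (379, 174, 181), (380, 175, 182), (381, 176, 185), (382, 179, 185), (383, 180, 186), (384, 181, 185), (385, 182, 185)]
0.345 [array([377.9, 171.2]), array([381.4, 176.7]), array([383.7, 180.4])]
0.335 [array([377.6, 174.9]), array([381. , 180.4]), array([383.4, 184.1])]
0.33 [array([377.4, 176.7]), array([380.9, 182.2]), array([383.2, 186. ])]
side marker cen [ 379.93  174.09 4112.  ] [ 379.5   177.99 4183.  ] dz 0.010438260855386627
 pointer 0.3465 0.3331
top marker cen [ 390.75  189.99 4060.  ] [ 390.14  192.77 3664.  ] dz 0.019325663439437868
 pointer 0.3479 0.3339
```

View pics/c6.png

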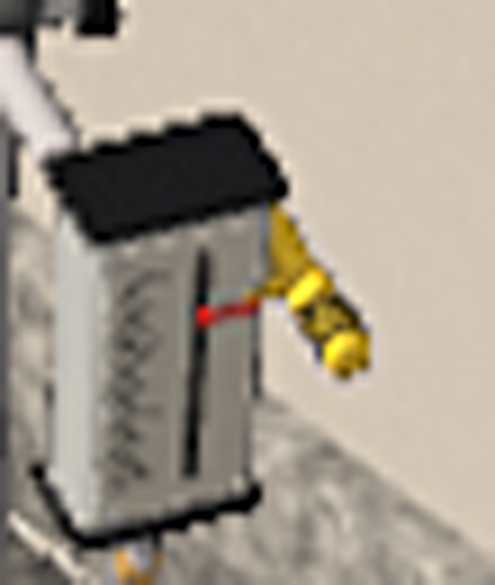

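The side crop shows the yellow index at about (265,296), roughly 0.5 px (about 1.3 mm) above the line of the red pointer from (200,317) to (255,303). The marker needs about 1.2 mm more.

```bash
python3 - <<'E'
from plan import *
status()
rows([(.551,.1184,.395,99,7),(.5504,.1184,.346,99,4)],0,dec=1)
E
```

```text
t 31.43 [ 4.3920e-01 -1.0600e-02  4.2890e-01  9.8949e+01] tilt [ 0.001  0.    -1.   ] F [0.19 0.68 0.18] op 0.0 grip 0.0 q [-0.19 -0.43  1.71  0.    1.86 -0.35]
[[0,[1.6,1.9,0.5],np.float64(-0.0)],[0,[1.6,1.9,0.5],np.float64(-0.0)],[0,[1.6,1.9,0.5],np.float64(-0.0)],[0,[1.6,1.8,0.5],np.float64(-0.0)],[0,[1.5,1.9,0.5],np.float64(-0.0)],[0,[1.6,1.8,0.4],np.float64(-0.0)],[0,[1.5,1.9,0.5],np.float64(-0.1)],[0,[0.0,-0.0,1.2],np.float64(0.0)],[0,[0.0,-0.0,1.2],np.float64(0.0)],[0,[0.0,-0.1,1.2],np.float64(0.0)],[0,[0.0,-0.0,1.3],np.float64(0.0)]]
end [ 0.5505  0.1183  0.3459 99.049 ]
```

>>> send_rows --rows '[[0,[1.6,1.9,0.5],0],[0,[1.6,1.9,0.5],0],[0,[1.6,1.9,0.5],0],[0,[1.6,1.8,0.5],0],[0,[1.5,1.9,0.5],0],[0,[1.6,1.8,0.4],0],[0,[1.5,1.9,0.5],0],[0,[0,0,0],0],[0,[0,0,0],0]]'

```text
t: 32.55
tool_pos: [0.5513, 0.1191, 0.394]
tool_rot: [-2.039, -2.389, 0.001]
contact_force: [0.5, -0.4, -0.6]
opening: -0.0001
grip_force: 0.0
```

>>> send_rows --rows '[[0,[0,0,1.2],0],[0,[0,0,1.2],0],[0,[0,0,1.2],0],[0,[0,0,1],0],[0,[0,0,0.3],0],[0,[0,0,0],0],[0,[0,0,0],0]]'

```text
t: 33.42
tool_pos: [0.5515, 0.1186, 0.346]
tool_rot: [2.04, 2.388, 0.001]
contact_force: [-0.1, 0.1, 1.0]
opening: 0.0
grip_force: 0.0
```

>>> send_rows --rows '[[0,[0,0,0.3],0],[0,[0,0,0.2],0],[0,[0,0,0.1],0],[0,[0,0,0],0],[0,[0,0,0],0]]'

```text
t: 34.05
tool_pos: [0.5513, 0.1186, 0.3394]
tool_rot: [2.04, 2.389, 0.0]
contact_force: [-0.2, 0.0, 0.4]
opening: -0.0
grip_force: 0.0
```

>>> send_rows --rows '[[0,[0,0,0.1],0],[0,[0,0,0.1],0],[0,[0,0,0.05],0],[0,[0,0,0],0],[0,[0,0,0],0],[0,[0,0,0],0]]'

```text
t: 34.8
tool_pos: [0.5514, 0.1186, 0.3369]
tool_rot: [2.04, 2.389, 0.0]
contact_force: [-0.1, -0.5, 2.6]
opening: -0.0001
grip_force: 0.9
```

>>> send_rows --rows '[[0,[0,0,-1],0],[0,[0,0,-3],0],[0,[-2,-2,-3],0],[0,[-3,-3,-2],0],[0,[-3,-4,0],0],[0,[-3,-4,0],0],[0,[0,0,0],0],[0,[0,0,0],0],[0,[0,0,0],0]]'

```text
t: 35.92
tool_pos: [0.4406, -0.0098, 0.4266]
tool_rot: [-2.038, -2.389, 0.0]
contact_force: [0.2, 0.2, 0.3]
opening: 0.0001
grip_force: 0.0
```

```bash
python3 mk.py; python3 - <<'E'
from plan import *
import red
for i in range(3):
    S=ctrl.get_image('side');print(np.round(red.cen(S['frame'],(372,390,160,195),'y'),2),np.round(red.cen(S['frame'],red.R['side'],'r'),2))
t=ctrl.get_image('top')
b=cv2.resize(S['frame'][145:205,350:400],None,fx=10,fy=10,interpolation=cv2.INTER_CUBIC)
a=cv2.resize(S['frame'][150:300,315:390],None,fx=4,fy=4,interpolation=cv2.INTER_CUBIC)
cv2.imwrite('pics/c7.png',np.hstack([b,a])[:,:,::-1])
E
```

```text
t 35.92 [ 4.40600e-01 -9.80000e-03  4.26600e-01  9.90658e+01] tilt [-0.001  0.    -1.   ] F [0.22 0.24 0.28] op 0.0001 grip 0.0 q [-0.19 -0.43  1.71  0.    1.86 -0.35]
pointer [ 3.695122e+02  1.788743e+02  9.390000e+02 -1.020000e-02  3.329000e-01]
before [(375, 172, 173), (376, 167, 173), (377, 166, 174), (378, 167, 174), (379, 169, 176), (380, 170, 178), (381, 171, 180), (382, 175, 181), (383, 176, 181), (384, 177, 181), (385, 177, 181), (386, 179, 180)]
now [(375, 168, 177), (376, 169, 177), (377, 171, 179), (378, 172, 179), (379, 174, 181), (380, 175, 182), (381, 176, 185), (382, 179, 186), (383, 180, 186), (384, 182, 186), (385, 183, 185)]
0.345 [array([377.9, 171.2]), array([381.4, 176.7]), array([383.7, 180.4])]
0.335 [array([377.6, 174.9]), array([381. , 180.4]), array([383.4, 184.1])]
0.33 [array([377.4, 176.7]), array([380.9, 182.2]), array([383.2, 186. ])]
[ 379.41  178.14 3946.  ] [369.52 178.86 944.  ]
[ 379.41  178.13 3962.  ] [369.51 178.88 944.  ]
[ 379.41  178.14 3947.  ] [369.49 178.89 933.  ]
```

View pics/c7.png

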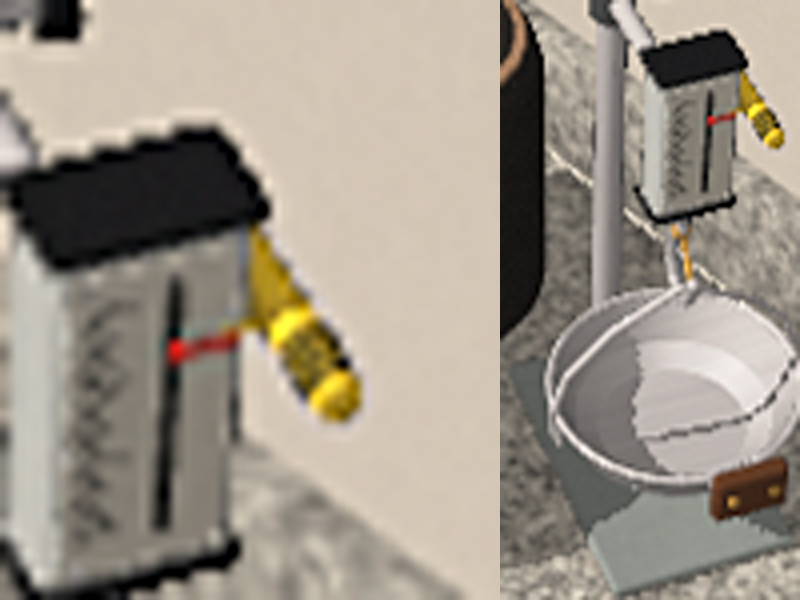

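The crop shows the red pointer from (175,351) to (240,339) with the yellow index beside its right end, nearly level. The pan hangs still, with its wire at the hook. I use the depth data on the knob for an absolute height.

```bash
python3 - <<'E'
from plan import *
import red
h,u,n=red.h,red.u,red.n
A={'top':[],'side':[]}
for i in range(8):
    for nm in A:
        im=ctrl.get_image(nm); c=im['frame'].astype(int)
        U,V=np.meshgrid(np.arange(640),np.arange(480));z=im['range_z']
        X=(np.stack([(U-im['cx'])/im['fx']*z,(V-im['cy'])/im['fy']*z,z,np.ones_like(z)],-1)@im['cam_to_world'].T)[...,:3]
        m=(U>370)&(U<402)&(V>155)&(V<215)&(z>0)
        d=X[...,:2]-h; x=d@u;y=d@n
        m&=(x<-.014)&(x>-.05)&(y<-.02)&(y>-.045)&(X[...,2]>.3)&(X[...,2]<.37)
        A[nm].append(np.c_[x[m],y[m],X[...,2][m]])
        if i==0:
            l=(X[...,2]>.35)&(X[...,2]<.375)&(abs(x)<.01)&(abs(y)<.018); print(nm,'lid z',np.median(X[...,2][l]),l.sum())
            np.set_printoptions(suppress=True)
for nm in A:
    P=np.vstack(A[nm]); print(nm,len(P))
    for a in range(-46,-14,4):
        k=(P[:,0]*1000>=a)&(P[:,0]*1000<a+4)
        if k.sum()>8: print(a,k.sum(),'y',np.percentile(P[k,1],[5,50,95]).round(4),'z',np.percentile(P[k,2],[5,50,80,95]).round(4))
    # fit cylinder radius 6 axis along x: y0,z0
    from scipy.optimize import least_squares
    Q=P[(P[:,0]<-.02)&(P[:,0]>-.041)]
    r=least_squares(lambda q:np.hypot(Q[:,1]-q[0],Q[:,2]-q[1])-.006,[-.0295,.333],loss='soft_l1',f_scale=.001);print('axis y,z',r.x.round(4),'resid',np.median(abs(r.fun)).round(4))
E
```

```text
top lid z 0.3634070013249695 252
side lid z 0.36542846923675826 116
top 921
-42 141 y [-0.0352 -0.0296 -0.0252] z [0.328  0.334  0.3361 0.3375]
-38 130 y [-0.0356 -0.0297 -0.025 ] z [0.3322 0.3351 0.337  0.3384]
-34 130 y [-0.0348 -0.029  -0.0242] z [0.3314 0.3352 0.3367 0.3378]
-30 123 y [-0.0357 -0.0296 -0.0249] z [0.3328 0.3356 0.3369 0.3379]
-26 132 y [-0.0361 -0.0291 -0.0241] z [0.3316 0.335  0.3368 0.3382]
-22 131 y [-0.0356 -0.0297 -0.0249] z [0.3315 0.335  0.3366 0.3376]
-18 134 y [-0.0346 -0.0289 -0.0237] z [0.3321 0.3352 0.3367 0.3618]
axis y,z [-0.0303  0.3306] resid 0.0008
side 611
-46 17 y [-0.0324 -0.0288 -0.024 ] z [0.3304 0.3349 0.3374 0.3397]
-42 150 y [-0.0345 -0.0296 -0.025 ] z [0.3278 0.3345 0.3375 0.3396]
-38 80 y [-0.0334 -0.0283 -0.0242] z [0.3306 0.3371 0.3388 0.3406]
-34 70 y [-0.0344 -0.0274 -0.0235] z [0.3318 0.3369 0.3386 0.3399]
-30 63 y [-0.0343 -0.0294 -0.0237] z [0.3335 0.337  0.3388 0.3406]
-26 73 y [-0.0358 -0.0279 -0.0246] z [0.3332 0.3366 0.3383 0.3393]
-22 70 y [-0.0341 -0.0284 -0.0245] z [0.3319 0.3371 0.3387 0.3402]
-18 88 y [-0.0331 -0.0262 -0.0207] z [0.3315 0.337  0.3396 0.3657]
axis y,z [-0.0303  0.3327] resid 0.0009
```

The knob axis comes out at 0.331 m after correcting on the known case top. The pointer is at 0.345 − 0.0136 = 0.331 m, so they are level. I hand in.

```bash
python3 -c "
from plan import *
status(); print(ctrl.finish_job())"
```

```text
t 36.98 [ 4.40100e-01 -1.04000e-02  4.26800e-01  9.89953e+01] tilt [-0.  0. -1.] F [ 0.31 -0.42  0.56] op 0.0002 grip 0.0 q [-0.19 -0.43  1.71  0.    1.86 -0.35]
the job is handed in; nothing more can be done
None
```

The pan hangs still on the hook behind the closed gate, the tare marker is level with the pointer at about z = 0.331 m (measured to within about 1 mm), and I handed the job in at 37 s with the robot clear.

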